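# Stand the lantern post in the slide jig and hold the slide at its click

### The job

Take the tall bamboo post out of the stock block and stand it upright in the metal cup on the slide jig's carriage, all the way down, and let go of it. Then take the carriage by its black grip and slide it along the rail, cup end leading, until you feel the ball click into the notch, and finish there, still holding the grip with the ball in the notch so that the maker can tie the frame. Leave the short posts, the spool and the pliers alone.

Things in the scene. Friction and masses are not known exactly. Their poses are not given: they have to be found in the camera images.
- tall_post: The tall bamboo post: a plain round stick 14 mm in diameter and 130 mm long, about 30 g, with thin dark growth rings. It starts upright in one of the three holes of the stock block, its foot 10 mm above the table and its top 140 mm above it. Origin: centre of its foot; z runs along the post to its top.
- short_post_a: Short bamboo post, 14 mm in diameter, 95 mm long, upright in another hole of the block (top 105 mm above the table). Origin: centre of its foot. To be left alone.
- short_post_b: A second short post, the same as the first. To be left alone.
- stock_block: Dark wooden block lying fixed on the table, 180 mm (its x) by 56 mm (its y), 45 mm high, with three vertical holes 17 mm wide and 35 mm deep in a row along its x, at x = -58, 0 and +58 mm; which post is in which hole varies. Origin: centre of its underside.
- rail: The jig's aluminium rail, fixed flat on the table, 70 mm wide (x), 440 mm long (y), 12 mm high, with a 34 mm high dark end stop at each end. Origin: centre of its underside. The carriage slides along the rail's y axis.
- carriage (a joint): How far the carriage has slid along the rail's +y, in m: 0 to 0.18 between hard ends; it starts between 0 and 0.04. Between 0.09 and 0.15 there is one notch, hidden inside the rail and unmarked: it must be felt, and can be entered from either side. The carriage is a grey plate 60 mm wide and 164 mm long, top 27 mm above the table; it cannot lift or turn.
- ball (a joint): How far the sprung ball has dropped, in m: under 0.001 on the plain strip, about 0.0046 at the notch's middle, 0.0025 about 3 mm either side of it. Feel: plain sliding takes 1 to 4 N; from about 6 mm before the middle the ball pulls the carriage on with up to about 8 N, at the middle it pulls neither way, and past it resists with up to about 9 N before jumping out again.
- grip_mid (a point): Point on the axis of the carriage's black grip, 85 mm above the table, a good place to grip. The grip is an upright square bar 22 mm by 22 mm, sides along the rail's x and y, standing on the carriage plate from 27 to 105 mm above the table. Axes as the rail's.
- cup_floor (a point): Centre of the cup's inner floor, 32 mm above the table, 120 mm from the grip's axis along the rail's +y. The round metal cup is 50 mm high outside; bore 19 mm wide, 45 mm deep, with a mouth flared to about 29 mm, 77 mm above the table. A post seated in it has its top about 162 mm above the table and may lean up to about 0.1 rad.
- spool: Wooden spool, 48 mm in diameter, 50 mm high, standing. Origin: centre of its underside. To be left alone.
- pliers: Red-handled pliers lying flat, about 165 mm long, 60 mm wide over the handles and 12 mm high. Origin: on the table, near the middle. To be left alone.
- plunger_top (a point): Top of the brass ball-plunger barrel (20 mm wide, 55 mm above the table) in the middle of the carriage: the grip stands 60 mm from it along the rail's -y, the cup 60 mm along +y.

How it is judged:
By the outcome, as a careful person would: the job done as asked, in the order asked, and still so for the second after the job is handed in, while the arm keeps its last pose, push and grip.
It also fails if it takes over 72 s, if anything falls off the work surface, if the arm or the gripper's body presses on something with over 40 N, if the wrist force passes 120 N, or if a joint passes its speed limit or range.

### The arm

A 7-joint arm with a two-finger parallel gripper is mounted at the origin on the work surface. World frame = base frame: x ahead of the robot, y to its left, z up, the work surface at z = 0. Lengths are in m, angles in rad, forces in N, time in s.
With the tool pointing down it reaches from about 0.425 to 0.925 m from the base axis. Payload 6.8 kg.
Tool frame: the origin (TCP) lies at the very end of the fingers, on their centre line; the grasp point (between the pads) lies 19 mm behind it; z points along the fingers, x is the direction in which the jaws open and shut, and the axes are right-handed (so a half turn about z gives the same grasp; the last joint's range is limited). The gripper opens to 85 mm and grips with 20 to 120 N. Pads are 22 mm wide; open, the fingers measure 114 mm over their backs; the gripper's body (76 mm by 85 mm) begins 54 mm behind the grasp point. The pads swing forward as they close: fully open they stand 13 mm farther back than shut.
Start: joints at [-1.412, 0.477, 0.022, 1.555, -0.011, 1.109, -0.083], TCP at [0.178, 0.651, 0.208] pointing down, gripper open.
Joint ranges: [-2.96, 2.96], [-0.34, 2.1], [-1.41, 1.46], [0.24, 2.44], [-1.37, 4.51], [0.17, 1.92], [-2.96, 2.96]. Speed limits (rad/s): [2.39, 2.39, 3.14, 3.14, 3.14, 3.14, 3.14].

### API

Orientations are given as a rotation vector (axis times angle).
In Python, from bench import get_obs, imaging, hand_in gives the robot as it stands.
- The arm moves only by the tool send_rows, never from a script. Its argument "motion" is a list of rows, each an object with "dp": the shift along the world's x, y, z in m, a list of three; "rot": the turn, a rotation vector about the world's x, y, z in rad, a list of three; "grip": the finger opening in m, from 0 to 0.0854. In form: [{"dp": [dx, dy, dz], "rot": [ax, ay, az], "grip": grip}, ...]. A call has 1 to 20 rows; each row shifts and turns the pose as measured when the row begins; what a row does not reach is not made up. A row lasts 1/8 s, in which the tool goes at most 62.5 mm and 10.7 degrees, less where a joint would pass 70% of its speed; a pose out of reach is approached as far as the arm can. A call is refused whole if a number of a shift passes 0.0625 or a number of a turn 0.188, either way. A call with a gripper value outside its range is refused whole. The fingers move at their own pace and stop on an object; "grip_force" is the grip in N (left out, the last holds). Time passes only in rows, so rows that do not move let the fingers close. It gives the time, the measured TCP pose, the force and the opening at its end, in the units of the state.
- get_obs(): the state, without advancing time (a new reading comes with each control period).
- imaging.grab_frame(name): name is "side" or "top"; returns a dict with "img" (480x640x3 uint8, red, green, blue), "fx", "fy", "cx", "cy" (pixels), "R" (3x3) and "t" (3): a world point X has camera coordinates R X + t. Camera axes: x right, y down, z forward; pixel columns grow to the right and rows downward; lengths in m; the calibration is good to about 2 mm. A picture is of the moment at which its call begins. There is no depth.
- hand_in(): hands the job in, once; it reports no verdict.
The state is a dict: "clock": time; "joints": joint angles; "qvel": joint speeds; "tau": joint torques, N m; "tcp_pos": TCP position; "orientation": TCP orientation; "contact_force": force on the tool from outside, world axes, zero at the start; "moment": the same for the moment, N m; "grip_width": finger opening in m.
Only numpy, scipy, OpenCV 4.12 (cv2) and the standard library are available. Lean on these libraries where they do the work, as an engineer would, in place of code of your own. Each camera call takes 0.05 s, during which the arm holds its last target. There are 200 camera calls.

## Working session

There is one attempt and no reset: what is moved stays moved. The work goes in short steps, Python scripts to look and compute and a tool call to move; the robot and the scene stay as the last step left them, time stands still between calls to the robot, and variables do not carry over. Pictures are saved under pics/ and viewed, about 8 in all and at most 12, crops included, and the job is handed in when it is done.

Besides the shell and the picture viewer there is one more tool, called after "Emit:" as a command line: name --argument value ..., lists and objects as JSON in quotes. send_rows: Moves the arm, as the interface text tells. Its arguments: {"type":"object","properties":{"motion":{"type":"array","items":{"type":"object","properties":{"dp":{"type":"array","items":{"type":"number"}},"rot":{"type":"array","items":{"type":"number"}},"grip":{"type":"number"}}}},"grip_force":{"type":"number"}},"required":["motion"]}

```bash
mkdir -p pics; python3 - <<'E'
from bench import get_obs, imaging
import cv2,json
o=get_obs();print(o)
for n in("side","top"):
    f=imaging.grab_frame(n);cv2.imwrite(f"pics/{n}0.png",f["img"][:,:,::-1])
    print(n,f["fx"],f["fy"],f["cx"],f["cy"],f["R"],f["t"])
E
```

```text
{'clock': 0.0, 'joints': array([-1.41208724,  0.47779639,  0.02234512,  1.55646478, -0.0114632 ,
        1.1093141 , -0.08310873]), 'qvel': array([ 0.00169417,  0.00067604, -0.00073251,  0.00062286,  0.00096405,
       -0.00071468,  0.00146939]), 'tau': array([ 2.31746035e-04, -5.96459627e+01,  1.60786137e+00, -2.81205279e+01,
        1.24062863e-02,  9.34906479e-03,  2.99919475e-05]), 'tcp_pos': array([0.17782936, 0.65048306, 0.20652275]), 'orientation': array([ 2.49615181e+00,  1.90549792e+00, -2.13904387e-03]), 'contact_force': array([ 0.42805833, -0.2794807 ,  0.15311577]), 'moment': array([-0.02220521, -0.01088857, -0.02943573]), 'grip_width': 0.08548589051396638}
side 489.94591662072696 489.94591662072696 315.17346631039646 239.3678488675629 [[ 0.72385789 -0.68962703  0.02107901]
 [-0.40636007 -0.4508227  -0.79475178]
 [ 0.5575852   0.56672167 -0.60656846]] [-0.37951542  0.29424246  0.73123696]
top 550.9318038076124 550.9318038076124 317.2910828754508 234.29750378463407 [[ 0.00379783 -0.99996229  0.00780995]
 [-0.99597424 -0.00448192 -0.08952784]
 [ 0.08955947 -0.0074385  -0.9959537 ]] [0.00439307 0.55377946 1.2671417 ]
```

View pics/side0.png

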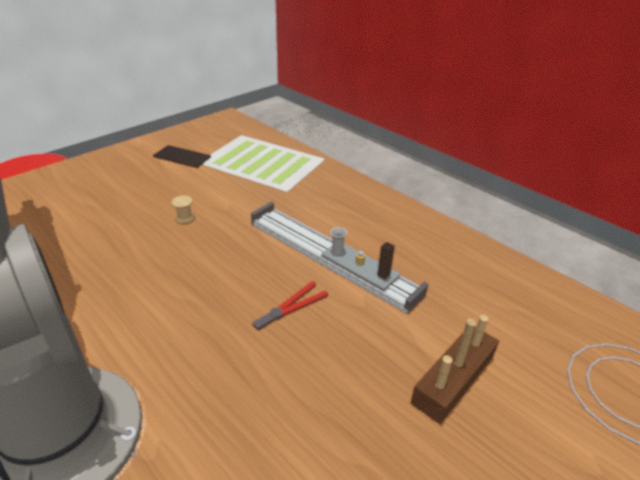

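View pics/top0.png

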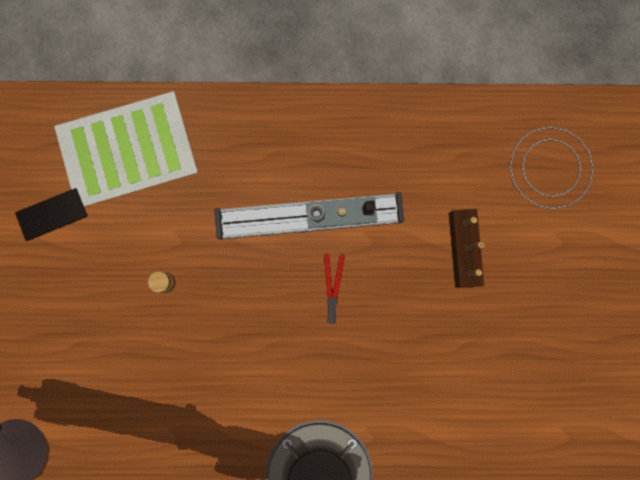

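The top view shows the cup at about (317,212), the plunger at (342,211), the grip at (369,207) and the tall post, in the middle hole, with its top at (481,245). In the side view its top is at (470,322).

```bash
cat > h.py <<'E'
import numpy as np
from bench import get_obs, imaging
def ray(f,u,v):
    R,t=np.array(f["R"]),np.array(f["t"])
    return -R.T@t, R.T@np.array([(u-f["cx"])/f["fx"],(v-f["cy"])/f["fy"],1])
def plane(f,u,v,z):
    c,d=ray(f,u,v); return c+d*(z-c[2])/d[2]
def proj(f,X):
    p=np.array(f["R"])@np.array(X)+f["t"]; return p[0]/p[2]*f["fx"]+f["cx"],p[1]/p[2]*f["fy"]+f["cy"]
def tri(fs,uvs):
    A=np.zeros((3,3));b=np.zeros(3)
    for f,(u,v) in zip(fs,uvs):
        c,d=ray(f,u,v);d/=np.linalg.norm(d);P=np.eye(3)-np.outer(d,d);A+=P;b+=P@c
    return np.linalg.solve(A,b)
E
python3 - <<'E'
from h import *
import cv2
T=imaging.grab_frame("top");S=imaging.grab_frame("side")
for n,u,v,z in [("cup",317,212,.077),("plunger",342,211,.055),("grip",369,207,.105),("post",481,245,.14),("sa",473,221,.105),("sb",478,273,.105),("railL",219,222.5,.034),("railR",400,207,.034)]:
    X=plane(T,u,v,z);print(n,X.round(4),np.round(proj(S,X),1))
def crop(im,x,y,w,h,k):return cv2.resize(im[y:y+h,x:x+w],None,fx=k,fy=k,interpolation=cv2.INTER_CUBIC)
a=crop(T["img"],290,180,133,50,6);b=crop(T["img"],440,200,50,95,3);c=crop(S["img"],310,210,90,75,3);d=crop(S["img"],410,305,95,95,3)
o=np.zeros((600,800,3),np.uint8)
o[:300,:798]=a
o[305:590,:150]=b;o[305:530,155:425]=c;o[305:590,430:715]=d
cv2.imwrite("pics/c1.png",o[:,:,::-1])
E
```

```text
cup [0.5996 0.0079 0.077 ] [339.4 232.6]
plunger [ 0.6051 -0.0497  0.055 ] [360.9 252.5]
grip [ 0.6076 -0.1068  0.105 ] [385.7 245.6]
post [ 0.522  -0.3423  0.14  ] [471.6 321.9]
sa [ 0.5776 -0.3365  0.105 ] [482.5 317.7]
sb [ 0.463 -0.345  0.105] [446.5 358.9]
railL [0.5795 0.2358 0.034 ] [264.  208.1]
railR [ 0.618  -0.1867  0.034 ] [417.  291.1]
```

View pics/c1.png

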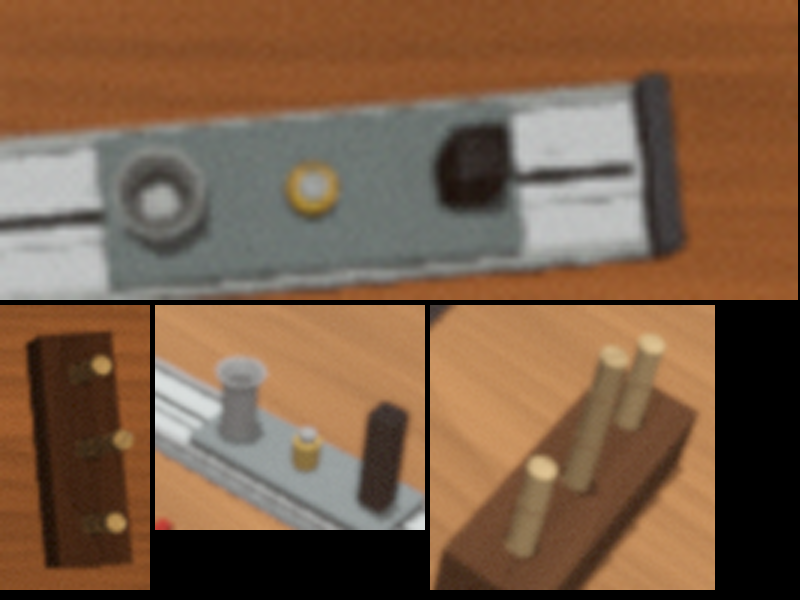

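Emit:
send_rows --motion '[{"dp": [0.045, -0.033, 0.004], "rot": [0, 0, -0.175], "grip": 0.0854}, {"dp": [0.045, -0.033, 0.004], "rot": [0, 0, -0.175], "grip": 0.0854}, {"dp": [0.045, -0.033, 0.004], "rot": [0, 0, -0.175], "grip": 0.0854}, {"dp": [0.045, -0.033, 0.004], "rot": [0, 0, -0.175], "grip": 0.0854}, {"dp": [0.045, -0.033, 0], "rot": [0, 0, -0.175], "grip": 0.0854}, {"dp": [0.045, -0.033, 0], "rot": [0, 0, -0.175], "grip": 0.0854}, {"dp": [0.025, -0.05, 0], "rot": [0, 0, -0.175], "grip": 0.0854}, {"dp": [0.025, -0.05, 0], "rot": [0, 0, -0.175], "grip": 0.0854}, {"dp": [0.025, -0.05, 0], "rot": [0, 0, -0.175], "grip": 0.0854}, {"dp": [0.025, -0.05, 0], "rot": [0, 0, -0.175], "grip": 0.0854}, {"dp": [0.025, -0.05, 0], "rot": [0, 0, -0.175], "grip": 0.0854}, {"dp": [0.025, -0.05, 0], "rot": [0, 0, -0.175], "grip": 0.0854}, {"dp": [0, -0.06, 0], "rot": [0, 0, -0.175], "grip": 0.0854}, {"dp": [0, -0.06, 0], "rot": [0, 0, -0.175], "grip": 0.0854}, {"dp": [0, -0.06, 0], "rot": [0, 0, -0.175], "grip": 0.0854}, {"dp": [0, -0.06, 0], "rot": [0, 0, -0.175], "grip": 0.0854}, {"dp": [0, -0.06, 0], "rot": [0, 0, 0], "grip": 0.0854}]' --grip_force 40

```text
clock: 2.33
tcp_pos: [0.6035, -0.167, 0.2217]
orientation: [-2.214, 2.221, -0.006]
contact_force: [0.9, 0.5, -1.0]
grip_width: 0.085
```

Emit:
send_rows --motion '[{"dp": [-0.0204, -0.0437, 0], "rot": [0, 0, 0.02], "grip": 0.0854}, {"dp": [-0.0204, -0.0437, 0], "rot": [0, 0, 0.02], "grip": 0.0854}, {"dp": [-0.0204, -0.0437, 0], "rot": [0, 0, 0.02], "grip": 0.0854}, {"dp": [-0.0204, -0.0437, 0], "rot": [0, 0, 0.015], "grip": 0.0854}, {"dp": [0, 0, 0], "rot": [0, 0, 0], "grip": 0.0854}]'

```text
clock: 2.95
tcp_pos: [0.5163, -0.3532, 0.2216]
orientation: [-2.292, 2.145, -0.008]
contact_force: [0.8, -0.7, 0.6]
grip_width: 0.0853
```

Emit:
send_rows --motion '[{"dp": [0.0055, 0.011, -0.03], "rot": [0.003, 0.003, 0], "grip": 0.0854}, {"dp": [0, 0, -0.04], "rot": [0, 0, 0], "grip": 0.0854}, {"dp": [0, 0, -0.035], "rot": [0, 0, 0], "grip": 0.0854}, {"dp": [0, 0, -0.02], "rot": [0, 0, 0], "grip": 0.0854}, {"dp": [0, 0, 0], "rot": [0, 0, 0], "grip": 0.0854}]'

```text
clock: 3.58
tcp_pos: [0.5246, -0.3388, 0.0933]
orientation: [-2.293, 2.14, -0.002]
contact_force: [0.1, 0.7, 0.4]
grip_width: 0.0852
```

```bash
python3 - <<'E'
from h import *
import cv2
o=get_obs();print(o["tcp_pos"],o["orientation"])
T=imaging.grab_frame("top");S=imaging.grab_frame("side")
def crop(im,x,y,w,h,k):return cv2.resize(im[y:y+h,x:x+w],None,fx=k,fy=k,interpolation=cv2.INTER_CUBIC)
a=crop(T["img"],430,190,100,110,4);b=crop(S["img"],400,270,100,110,4)
cv2.imwrite("pics/c2.png",np.hstack([a,b])[:,:,::-1])
E
```

```text
[ 0.52457583 -0.33878644  0.09330921] [-2.29262901  2.13971921 -0.00243253]
```

View pics/c2.png

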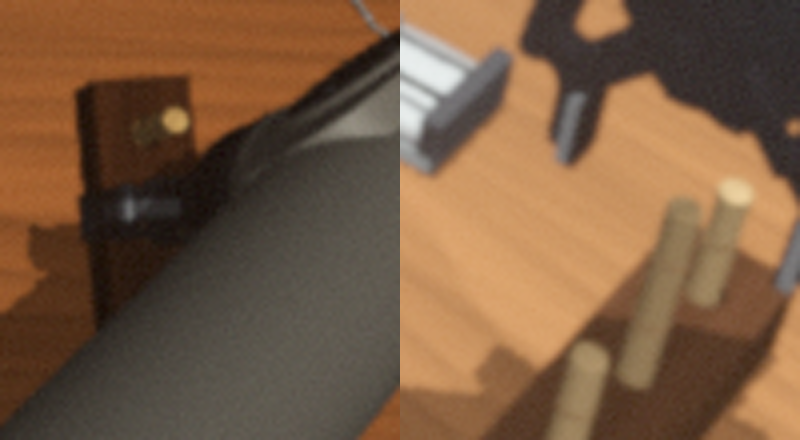

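The fingers straddle the tall post, with its top at about (684,205) in the right-hand crop. I'll close on it.

Emit:
send_rows --motion '[{"dp": [-0.002, -0.003, -0.003], "rot": [0, 0, 0], "grip": 0.0854}, {"dp": [0, 0, 0], "rot": [0, 0, 0], "grip": 0.0}, {"dp": [0, 0, 0], "rot": [0, 0, 0], "grip": 0.0}, {"dp": [0, 0, 0], "rot": [0, 0, 0], "grip": 0.0}, {"dp": [0, 0, 0], "rot": [0, 0, 0], "grip": 0.0}, {"dp": [0, 0, 0], "rot": [0, 0, 0], "grip": 0.0}, {"dp": [0, 0, 0], "rot": [0, 0, 0], "grip": 0.0}, {"dp": [0, 0, 0], "rot": [0, 0, 0], "grip": 0.0}]'

```text
clock: 4.68
tcp_pos: [0.5254, -0.3442, 0.0957]
orientation: [-2.29, 2.138, -0.016]
contact_force: [-0.2, 0.2, 0.4]
grip_width: 0.0125
```

Emit:
send_rows --motion '[{"dp": [0, 0, 0.015], "rot": [0, 0, 0], "grip": 0.0}, {"dp": [0, 0, 0.03], "rot": [0, 0, 0], "grip": 0.0}, {"dp": [0, 0, 0.04], "rot": [0, 0, 0], "grip": 0.0}, {"dp": [0, 0, 0.03], "rot": [0, 0, 0], "grip": 0.0}, {"dp": [0.0, 0.03, 0.01], "rot": [0.004, 0.004, 0], "grip": 0.0}, {"dp": [0.015, 0.05, 0], "rot": [0.003, 0.003, 0], "grip": 0.0}, {"dp": [0.015, 0.05, 0], "rot": [0, 0, 0], "grip": 0.0}, {"dp": [0.015, 0.05, 0], "rot": [0, 0, 0], "grip": 0.0}, {"dp": [0.015, 0.05, 0], "rot": [0, 0, 0], "grip": 0.0}, {"dp": [0.01, 0.05, 0], "rot": [0, 0, 0], "grip": 0.0}, {"dp": [0.005, 0.04, 0], "rot": [0, 0, 0], "grip": 0.0}, {"dp": [0, 0.015, 0], "rot": [0, 0, 0], "grip": 0.0}, {"dp": [0, 0, 0], "rot": [0, 0, 0], "grip": 0.0}, {"dp": [0, 0, 0], "rot": [0, 0, 0], "grip": 0.0}]'

```text
clock: 6.42
tcp_pos: [0.6002, -0.0072, 0.2375]
orientation: [-2.275, 2.148, -0.02]
contact_force: [-0.2, -0.8, -0.8]
grip_width: 0.0122
```

```bash
python3 - <<'E'
from h import *
import cv2
o=get_obs();print(o["tcp_pos"],o["orientation"],o["grip_width"],o["joints"])
T=imaging.grab_frame("top");S=imaging.grab_frame("side")
def crop(im,x,y,w,h,k):return cv2.resize(im[y:y+h,x:x+w],None,fx=k,fy=k,interpolation=cv2.INTER_CUBIC)
a=crop(T["img"],270,160,100,110,4);b=crop(S["img"],290,140,100,130,4)
o=np.zeros((520,800,3),np.uint8);o[:440,:400]=a;o[:,400:]=b
cv2.imwrite("pics/c3.png",o[:,:,::-1])
for z in (.077,.10,.15,.2,.27): print(z,np.round(proj(S,[.5996,.0079,z]),1),np.round(proj(T,[.5996,.0079,z]),1))
E
```

```text
[ 0.60020146 -0.00719698  0.23750285] [-2.2752466   2.14831913 -0.01979452] 0.012226764275271489 [-0.73019705  0.41305924  0.85615966  1.76270029 -0.34794039  1.10596988
 -1.27559678]
0.077 [339.4 232.6] [317. 212.]
0.1 [340.  223.6] [317.1 210.7]
0.15 [341.3 203.2] [317.3 207.5]
0.2 [342.7 181.6] [317.5 204.2]
0.27 [344.8 148.8] [317.8 198.9]
```

View pics/c3.png

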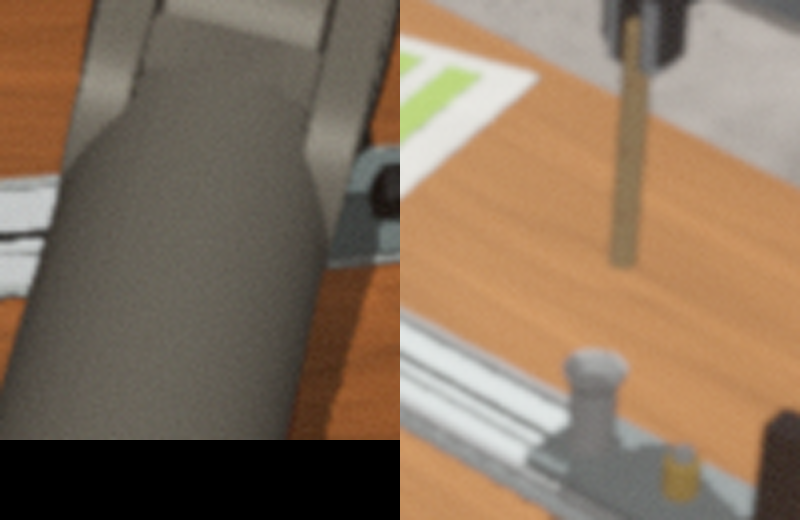

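The post hangs nearly vertical, with its foot at side pixel (345.8,205.5) and the cup mouth at about (339,231). The top view is blocked by the arm.

```bash
python3 - <<'E'
from h import *
from scipy.spatial.transform import Rotation as Ro
o=get_obs();R=Ro.from_rotvec(o["orientation"]).as_matrix();p=o["tcp_pos"];print(p,R.round(3))
S=imaging.grab_frame("side")
foot=p+R[:,2]*.0857;print(foot,proj(S,foot),proj(S,p-R[:,2]*0.019))
for d in ([.01,0,0],[0,.01,0],[0,0,.01]):print(np.array(proj(S,foot+d))-proj(S,foot))
# post axis columns in image
im=S["img"].astype(int)
for v in range(165,212,4):
    r=im[v,330:365];m=np.where((r.sum(1)<330)&(r[:,0]-r[:,2]<75))[0];print(v,m+330 if len(m) else None)
E
```

```text
[ 0.60022663 -0.00731404  0.23741493] [[ 0.057 -0.998  0.018]
 [-0.998 -0.057  0.   ]
 [ 0.001 -0.018 -1.   ]]
[ 0.60173517 -0.00727335  0.15172822] (np.float64(347.6158511673159), np.float64(205.25135976636895)) (np.float64(350.4176774215275), np.float64(158.2485075768617))
[ 3.44775787 -1.84466348]
[-3.64926443 -2.06443657]
[ 0.31109416 -4.25157858]
165 None
169 None
173 None
177 [345 346]
181 None
185 None
189 None
193 None
197 None
201 None
205 None
209 None
```

Emit:
send_rows --motion '[{"dp": [0.001, 0.014, 0], "rot": [0, 0, 0], "grip": 0.0}, {"dp": [0, 0, -0.03], "rot": [0, 0, 0], "grip": 0.0}, {"dp": [0, 0, -0.025], "rot": [0, 0, 0], "grip": 0.0}, {"dp": [0, 0, 0], "rot": [0, 0, 0], "grip": 0.0}, {"dp": [0, 0, 0], "rot": [0, 0, 0], "grip": 0.0}]'

```text
clock: 7.2
tcp_pos: [0.6024, 0.0081, 0.1823]
orientation: [-2.271, 2.15, -0.021]
contact_force: [0.6, -0.1, -0.6]
grip_width: 0.0123
```

```bash
python3 - <<'E'
from h import *
import cv2
o=get_obs();print(o["tcp_pos"],o["orientation"],o["grip_width"])
S=imaging.grab_frame("side")
cv2.imwrite("pics/c4.png",cv2.resize(S["img"][150:270,300:400],None,fx=5,fy=5,interpolation=cv2.INTER_CUBIC)[:,:,::-1])
E
```

```text
[0.60242952 0.00813575 0.182316  ] [-2.27078499  2.14986226 -0.0205184 ] 0.01233236412582737
```

View pics/c4.png

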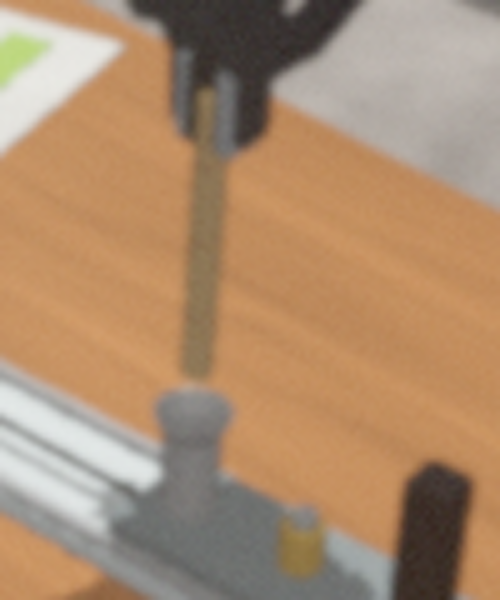

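Emit:
send_rows --motion '[{"dp": [0, 0.0015, -0.012], "rot": [0, 0, 0], "grip": 0.0}, {"dp": [0, 0, -0.01], "rot": [0, 0, 0], "grip": 0.0}, {"dp": [0, 0, -0.008], "rot": [0, 0, 0], "grip": 0.0}, {"dp": [0, 0, -0.006], "rot": [0, 0, 0], "grip": 0.0}, {"dp": [0, 0, 0], "rot": [0, 0, 0], "grip": 0.0}]'

```text
clock: 7.88
tcp_pos: [0.603, 0.01, 0.145]
orientation: [-2.27, 2.148, -0.022]
contact_force: [-0.9, 0.0, 0.9]
grip_width: 0.0125
```

Emit:
send_rows --motion '[{"dp": [-0.001, 0, -0.008], "rot": [0, 0, 0], "grip": 0.0}, {"dp": [0, 0, -0.007], "rot": [0, 0, 0], "grip": 0.0}, {"dp": [0, 0, -0.004], "rot": [0, 0, 0], "grip": 0.0}, {"dp": [0, 0, 0], "rot": [0, 0, 0], "grip": 0.0}]'

```text
clock: 8.38
tcp_pos: [0.6021, 0.01, 0.1248]
orientation: [-2.27, 2.148, -0.022]
contact_force: [0.6, 0.2, -0.8]
grip_width: 0.012
```

Emit:
send_rows --motion '[{"dp": [0, 0, -0.003], "rot": [0, 0, 0], "grip": 0.0}, {"dp": [0, 0, -0.003], "rot": [0, 0, 0], "grip": 0.0}, {"dp": [0, 0, -0.002], "rot": [0, 0, 0], "grip": 0.0}, {"dp": [0, 0, -0.001], "rot": [0, 0, 0], "grip": 0.0}]'

```text
clock: 8.88
tcp_pos: [0.6044, 0.01, 0.1176]
orientation: [-2.267, 2.146, -0.026]
contact_force: [-1.7, 0.6, 8.5]
grip_width: 0.0122
```

Emit:
send_rows --motion '[{"dp": [-0.001, 0, 0], "rot": [0, 0, 0], "grip": 0.03}, {"dp": [0, 0, 0], "rot": [0, 0, 0], "grip": 0.06}, {"dp": [0, 0, 0], "rot": [0, 0, 0], "grip": 0.0854}, {"dp": [0, 0, 0], "rot": [0, 0, 0], "grip": 0.0854}, {"dp": [0, 0, 0], "rot": [0, 0, 0], "grip": 0.0854}, {"dp": [0, 0, 0], "rot": [0, 0, 0], "grip": 0.0854}]'

```text
clock: 9.62
tcp_pos: [0.6032, 0.01, 0.1174]
orientation: [-2.267, 2.146, -0.026]
contact_force: [-0.2, 0.2, -0.2]
grip_width: 0.085
```

```bash
python3 - <<'E'
from h import *
import cv2
o=get_obs();print(o["tcp_pos"],o["orientation"],o["grip_width"],o["contact_force"])
S=imaging.grab_frame("side")
cv2.imwrite("pics/c5.png",cv2.resize(S["img"][160:290,290:430],None,fx=4,fy=4,interpolation=cv2.INTER_CUBIC)[:,:,::-1])
for z in (.077,.162):print(proj(S,[.5992,.0085,z]))
E
```

```text
[0.60320552 0.01000653 0.11736912] [-2.26680928  2.14590195 -0.0258526 ] 0.08501336926632048 [-0.21514588  0.17593627 -0.23314077]
(np.float64(339.1005182517217), np.float64(232.53348785456657))
(np.float64(341.27305980935455), np.float64(198.11606191080404))
```

View pics/c5.png

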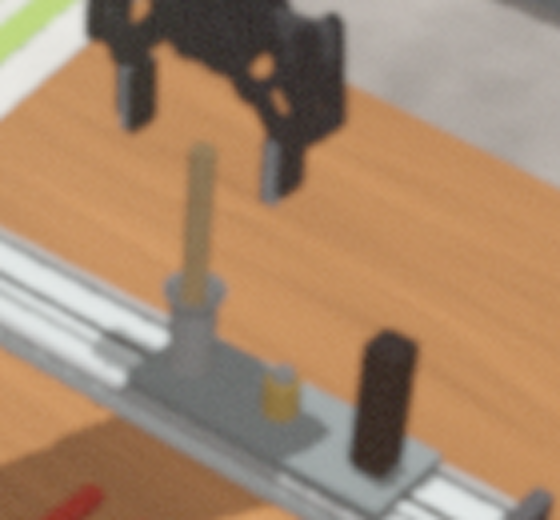

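The post stands in the cup with its top at side pixel (340.8,197.5), against (341.3,198.1) expected when seated. The black grip's top is at (388,246). Next, retreat upward and go to the grip.

Emit:
send_rows --motion '[{"dp": [0, 0, 0.03], "rot": [0, 0, 0], "grip": 0.0854}, {"dp": [0, 0, 0.04], "rot": [0, 0, 0], "grip": 0.0854}, {"dp": [0, 0, 0.015], "rot": [0, 0, 0], "grip": 0.0854}, {"dp": [0, 0, 0], "rot": [0, 0, 0], "grip": 0.0854}, {"dp": [0.002, -0.04, 0], "rot": [0, 0.01, 0.018], "grip": 0.0854}, {"dp": [0.002, -0.04, 0], "rot": [0, 0.01, 0.018], "grip": 0.0854}, {"dp": [0.002, -0.035, 0], "rot": [0, 0, 0], "grip": 0.0854}, {"dp": [0, 0, 0], "rot": [0, 0, 0], "grip": 0.0854}, {"dp": [0, 0, 0], "rot": [0, 0, 0], "grip": 0.0854}]'

```text
clock: 10.8
tcp_pos: [0.6047, -0.1045, 0.1959]
orientation: [2.325, -2.111, -0.013]
contact_force: [0.5, 0.5, 0.8]
grip_width: 0.0856
```

Emit:
send_rows --motion '[{"dp": [0.004, -0.0065, -0.02], "rot": [0, 0, 0], "grip": 0.0854}, {"dp": [0, 0, -0.04], "rot": [0, 0, 0], "grip": 0.0854}, {"dp": [0, 0, 0], "rot": [0, 0, 0], "grip": 0.0854}]'

```text
clock: 11.18
tcp_pos: [0.6086, -0.1076, 0.1309]
orientation: [2.33, -2.105, -0.018]
contact_force: [-0.1, 0.1, 1.1]
grip_width: 0.0859
```

```bash
python3 - <<'E'
from h import *
import cv2
o=get_obs();print(o["tcp_pos"],o["orientation"],o["grip_width"],o["contact_force"])
S=imaging.grab_frame("side")
cv2.imwrite("pics/c6.png",cv2.resize(S["img"][160:300,310:450],None,fx=4,fy=4,interpolation=cv2.INTER_CUBIC)[:,:,::-1])
E
```

```text
[ 0.6085822  -0.1075813   0.13085635] [ 2.3300577  -2.1046962  -0.01768638] 0.08592986624650178 [-0.12512852  0.1489092   1.08301133]
```

View pics/c6.png

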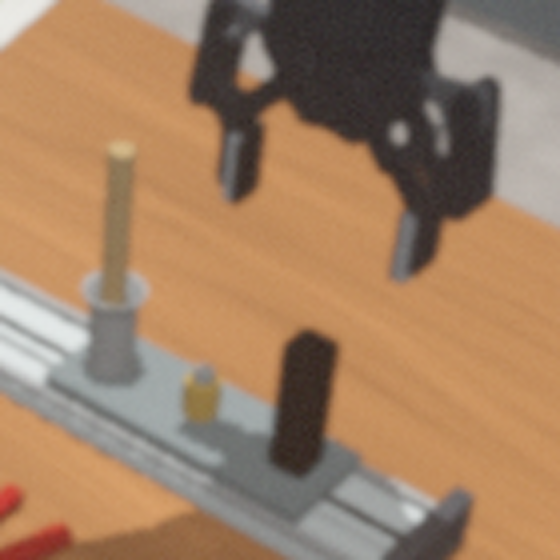

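The grip (314,340 in the crop) lies between the open fingers. Descending and closing.

Emit:
send_rows --motion '[{"dp": [0.0005, -0.0035, -0.03], "rot": [0, 0, 0], "grip": 0.0854}, {"dp": [0, 0, -0.025], "rot": [0, 0, 0], "grip": 0.0854}, {"dp": [0, 0, -0.007], "rot": [0, 0, 0], "grip": 0.0854}, {"dp": [0, 0, 0], "rot": [0, 0, 0], "grip": 0.0854}, {"dp": [0, 0, 0], "rot": [0, 0, 0], "grip": 0.0}, {"dp": [0, 0, 0], "rot": [0, 0, 0], "grip": 0.0}, {"dp": [0, 0, 0], "rot": [0, 0, 0], "grip": 0.0}, {"dp": [0, 0, 0], "rot": [0, 0, 0], "grip": 0.0}, {"dp": [0, 0, 0], "rot": [0, 0, 0], "grip": 0.0}, {"dp": [0, 0, 0], "rot": [0, 0, 0], "grip": 0.0}]' --grip_force 40

```text
clock: 12.48
tcp_pos: [0.6171, -0.1109, 0.078]
orientation: [-2.328, 2.096, -0.001]
contact_force: [-0.0, -0.0, -1.7]
grip_width: 0.0199
```

Emit:
send_rows --motion '[{"dp": [0, 0, 0], "rot": [0, 0, 0], "grip": 0.05}, {"dp": [0, 0, 0], "rot": [0, 0, 0], "grip": 0.05}, {"dp": [-0.008, 0, -0.008], "rot": [0, 0, 0], "grip": 0.05}, {"dp": [0, 0, 0], "rot": [0, 0, 0], "grip": 0.05}]'

```text
clock: 12.98
tcp_pos: [0.6082, -0.1116, 0.0692]
orientation: [-2.328, 2.097, -0.002]
contact_force: [-0.1, -0.1, 0.6]
grip_width: 0.05
```

Emit:
send_rows --motion '[{"dp": [-0.001, 0, -0.004], "rot": [0, 0, 0], "grip": 0.03}, {"dp": [0, 0, 0], "rot": [0, 0, 0], "grip": 0.0}, {"dp": [0, 0, 0], "rot": [0, 0, 0], "grip": 0.0}, {"dp": [0, 0, 0], "rot": [0, 0, 0], "grip": 0.0}]' --grip_force 60

```text
clock: 13.48
tcp_pos: [0.6067, -0.1116, 0.0648]
orientation: [-2.327, 2.098, -0.0]
contact_force: [-1.0, -0.1, 0.6]
grip_width: 0.0206
```

Emit:
send_rows --motion '[{"dp": [-0.0005, 0.006, 0], "rot": [0, 0, 0], "grip": 0.0}, {"dp": [-0.001, 0.01, 0], "rot": [0, 0, 0], "grip": 0.0}, {"dp": [-0.001, 0.01, 0], "rot": [0, 0, 0], "grip": 0.0}, {"dp": [-0.001, 0.01, 0], "rot": [0, 0, 0], "grip": 0.0}, {"dp": [-0.001, 0.01, 0], "rot": [0, 0, 0], "grip": 0.0}, {"dp": [-0.0005, 0.005, 0], "rot": [0, 0, 0], "grip": 0.0}, {"dp": [0, 0, 0], "rot": [0, 0, 0], "grip": 0.0}]'

```text
clock: 14.35
tcp_pos: [0.604, -0.0818, 0.065]
orientation: [2.314, -2.114, 0.046]
contact_force: [-1.1, 0.1, 2.5]
grip_width: 0.0205
```

Emit:
send_rows --motion '[{"dp": [-0.001, 0.01, 0], "rot": [0.005, 0.005, 0], "grip": 0.0}, {"dp": [-0.001, 0.01, 0], "rot": [0.005, 0.005, 0], "grip": 0.0}, {"dp": [-0.001, 0.01, 0], "rot": [0.005, 0.005, 0], "grip": 0.0}, {"dp": [-0.001, 0.01, 0], "rot": [0.005, 0.005, 0], "grip": 0.0}]'

```text
clock: 14.85
tcp_pos: [0.6012, -0.0564, 0.0651]
orientation: [2.298, -2.119, 0.031]
contact_force: [1.6, -10.4, -7.0]
grip_width: 0.0204
```

Emit:
send_rows --motion '[{"dp": [-0.001, 0.008, 0], "rot": [0.003, 0.003, 0], "grip": 0.0}, {"dp": [-0.0005, 0.005, 0], "rot": [0.003, 0.003, 0], "grip": 0.0}]'

```text
clock: 15.1
tcp_pos: [0.6004, -0.0493, 0.0652]
orientation: [2.293, -2.118, 0.03]
contact_force: [1.8, -9.8, -4.6]
grip_width: 0.0205
```

Emit:
send_rows --motion '[{"dp": [-0.0005, 0.005, 0], "rot": [0.002, 0.002, 0], "grip": 0.0}]'

```text
clock: 15.22
tcp_pos: [0.6001, -0.0472, 0.0651]
orientation: [2.29, -2.118, 0.032]
contact_force: [2.3, -9.5, -6.5]
grip_width: 0.0201
```

Emit:
send_rows --motion '[{"dp": [-0.0005, 0.005, 0], "rot": [0.002, 0.002, 0], "grip": 0.0}]'

```text
clock: 15.35
tcp_pos: [0.5999, -0.0451, 0.0652]
orientation: [2.288, -2.118, 0.033]
contact_force: [2.1, -9.2, -6.3]
grip_width: 0.0209
```

Emit:
send_rows --motion '[{"dp": [-0.0005, 0.005, 0], "rot": [0.002, 0.002, 0], "grip": 0.0}]'

```text
clock: 15.48
tcp_pos: [0.5997, -0.0429, 0.0652]
orientation: [2.285, -2.118, 0.034]
contact_force: [2.0, -9.4, -5.9]
grip_width: 0.0204
```

Emit:
send_rows --motion '[{"dp": [-0.0004, 0.0045, -0.0005], "rot": [0.001, 0.001, 0], "grip": 0.0}, {"dp": [-0.0004, 0.0045, -0.0005], "rot": [0.001, 0.001, 0], "grip": 0.0}]'

```text
clock: 15.72
tcp_pos: [0.5994, -0.0399, 0.0651]
orientation: [2.28, -2.118, 0.041]
contact_force: [0.1, -10.1, 0.3]
grip_width: 0.0201
```

Emit:
send_rows --motion '[{"dp": [-0.0004, 0.0045, 0], "rot": [0.001, 0.001, 0], "grip": 0.0}, {"dp": [-0.0004, 0.0045, 0], "rot": [0.001, 0.001, 0], "grip": 0.0}]'

```text
clock: 15.98
tcp_pos: [0.599, -0.036, 0.0652]
orientation: [2.276, -2.118, 0.046]
contact_force: [2.4, -8.3, -6.5]
grip_width: 0.0208
```

Emit:
send_rows --motion '[{"dp": [-0.0004, 0.0045, 0], "rot": [0.001, 0.001, 0], "grip": 0.0}]'

```text
clock: 16.1
tcp_pos: [0.5988, -0.034, 0.0652]
orientation: [2.274, -2.118, 0.049]
contact_force: [2.2, -10.5, -5.3]
grip_width: 0.0204
```

Emit:
send_rows --motion '[{"dp": [-0.0004, 0.0045, 0], "rot": [0.001, 0.001, 0], "grip": 0.0}]'

```text
clock: 16.23
tcp_pos: [0.5986, -0.0318, 0.0652]
orientation: [2.272, -2.117, 0.051]
contact_force: [1.9, -9.8, -5.0]
grip_width: 0.0205
```

Emit:
send_rows --motion '[{"dp": [-0.0004, 0.0045, 0], "rot": [0, 0, 0], "grip": 0.0}]'

```text
clock: 16.35
tcp_pos: [0.5984, -0.0297, 0.0652]
orientation: [2.27, -2.117, 0.056]
contact_force: [2.3, -10.0, -5.9]
grip_width: 0.0203
```

Emit:
send_rows --motion '[{"dp": [-0.0004, 0.0045, 0], "rot": [0, 0, 0], "grip": 0.0}]'

```text
clock: 16.48
tcp_pos: [0.5982, -0.0275, 0.0652]
orientation: [2.268, -2.117, 0.06]
contact_force: [2.8, -9.3, -4.9]
grip_width: 0.0205
```

Emit:
send_rows --motion '[{"dp": [-0.0004, 0.0045, 0], "rot": [0, 0, 0], "grip": 0.0}]'

```text
clock: 16.6
tcp_pos: [0.5978, -0.0255, 0.0655]
orientation: [2.265, -2.118, 0.064]
contact_force: [0.6, -10.3, -2.6]
grip_width: 0.0206
```

Emit:
send_rows --motion '[{"dp": [-0.0004, 0.0045, 0], "rot": [0, 0, 0], "grip": 0.0}]'

```text
clock: 16.73
tcp_pos: [0.5977, -0.0236, 0.0655]
orientation: [2.262, -2.119, 0.069]
contact_force: [3.6, -8.4, -8.2]
grip_width: 0.0207
```

```bash
python3 - <<'E'
from h import *
from scipy.spatial.transform import Rotation as Ro
o=get_obs();print(Ro.from_rotvec(o["orientation"]).as_matrix().round(3),o["moment"],o["contact_force"])
E
```

```text
[[ 0.065 -0.998  0.004]
 [-0.996 -0.065 -0.06 ]
 [ 0.061 -0.    -0.998]] [-0.66547933 -0.68571177  0.17696819] [ 3.62172241 -8.40174778 -8.16883031]
```

Emit:
send_rows --motion '[{"dp": [-0.0004, 0.0045, 0], "rot": [0.012, 0, 0.003], "grip": 0.0}]'

```text
clock: 16.85
tcp_pos: [0.5975, -0.0214, 0.0655]
orientation: [2.269, -2.123, 0.061]
contact_force: [2.7, -8.9, -6.7]
grip_width: 0.0201
```

Emit:
send_rows --motion '[{"dp": [-0.0004, 0.0045, 0], "rot": [0.012, 0, 0.003], "grip": 0.0}]'

```text
clock: 16.98
tcp_pos: [0.5975, -0.0198, 0.0655]
orientation: [2.276, -2.126, 0.054]
contact_force: [3.1, -10.3, -6.3]
grip_width: 0.0205
```

Emit:
send_rows --motion '[{"dp": [-0.0004, 0.0045, 0], "rot": [0.012, 0, 0.003], "grip": 0.0}]'

```text
clock: 17.1
tcp_pos: [0.5974, -0.0185, 0.0654]
orientation: [2.282, -2.13, 0.048]
contact_force: [2.4, -9.4, -6.4]
grip_width: 0.0203
```

Emit:
send_rows --motion '[{"dp": [-0.0004, 0.0045, 0], "rot": [0.012, 0, 0.003], "grip": 0.0}]'

```text
clock: 17.23
tcp_pos: [0.5974, -0.0175, 0.0654]
orientation: [2.288, -2.133, 0.042]
contact_force: [3.5, -9.8, -6.0]
grip_width: 0.0209
```

Emit:
send_rows --motion '[{"dp": [-0.0004, 0.005, 0], "rot": [0.008, 0, 0.003], "grip": 0.0}]'

```text
clock: 17.35
tcp_pos: [0.5973, -0.0162, 0.0654]
orientation: [2.292, -2.134, 0.041]
contact_force: [3.6, -9.2, -5.0]
grip_width: 0.0204
```

Emit:
send_rows --motion '[{"dp": [-0.0004, 0.005, 0], "rot": [0.006, 0, 0.002], "grip": 0.0}]'

```text
clock: 17.48
tcp_pos: [0.5973, -0.0151, 0.0654]
orientation: [2.293, -2.136, 0.042]
contact_force: [2.4, -7.1, -6.7]
grip_width: 0.0206
```

Emit:
send_rows --motion '[{"dp": [-0.0004, 0.005, 0], "rot": [0.006, 0, 0.002], "grip": 0.0}]'

```text
clock: 17.6
tcp_pos: [0.5972, -0.0139, 0.0653]
orientation: [2.294, -2.137, 0.043]
contact_force: [2.1, -8.7, -5.4]
grip_width: 0.0207
```

Emit:
send_rows --motion '[{"dp": [-0.0004, 0.005, 0], "rot": [0.006, 0, 0.002], "grip": 0.0}]'

```text
clock: 17.73
tcp_pos: [0.5972, -0.0128, 0.0654]
orientation: [2.295, -2.138, 0.044]
contact_force: [2.9, -7.7, -4.9]
grip_width: 0.0205
```

Emit:
send_rows --motion '[{"dp": [-0.0004, 0.005, 0], "rot": [0.006, 0, 0.002], "grip": 0.0}]'

```text
clock: 17.85
tcp_pos: [0.5971, -0.0116, 0.0653]
orientation: [2.296, -2.139, 0.045]
contact_force: [2.8, -9.6, -5.4]
grip_width: 0.0204
```

Emit:
send_rows --motion '[{"dp": [-0.0004, 0.005, 0], "rot": [0, 0, 0], "grip": 0.0}]'

```text
clock: 17.98
tcp_pos: [0.597, -0.0104, 0.0654]
orientation: [2.292, -2.14, 0.053]
contact_force: [1.9, -10.6, -5.7]
grip_width: 0.0205
```

Emit:
send_rows --motion '[{"dp": [-0.0004, 0.005, 0], "rot": [0, 0, 0], "grip": 0.0}]'

```text
clock: 18.1
tcp_pos: [0.5969, -0.0089, 0.0654]
orientation: [2.288, -2.14, 0.059]
contact_force: [2.5, -7.5, -5.4]
grip_width: 0.0204
```

Emit:
send_rows --motion '[{"dp": [-0.0004, 0.005, 0], "rot": [0, 0, 0], "grip": 0.0}]'

```text
clock: 18.23
tcp_pos: [0.5968, -0.0071, 0.0654]
orientation: [2.285, -2.14, 0.066]
contact_force: [1.8, -9.7, -5.0]
grip_width: 0.0208
```

```bash
python3 - <<'E'
from h import *
import cv2
from scipy.spatial.transform import Rotation as Ro
o=get_obs();R=Ro.from_rotvec(o["orientation"]).as_matrix();print(R[:,2].round(3),o["tcp_pos"]-.019*R[:,2],o["contact_force"],o["moment"])
S=imaging.grab_frame("side")
cv2.imwrite("pics/c7.png",cv2.resize(S["img"][140:290,240:400],None,fx=4,fy=4,interpolation=cv2.INTER_CUBIC)[:,:,::-1])
E
```

```text
[ 0.023 -0.036 -0.999] [ 0.59634924 -0.00643578  0.0843609 ] [ 1.83457663 -9.74102969 -4.96192098] [-1.90610453 -0.24390416  0.19659961]
```

View pics/c7.png

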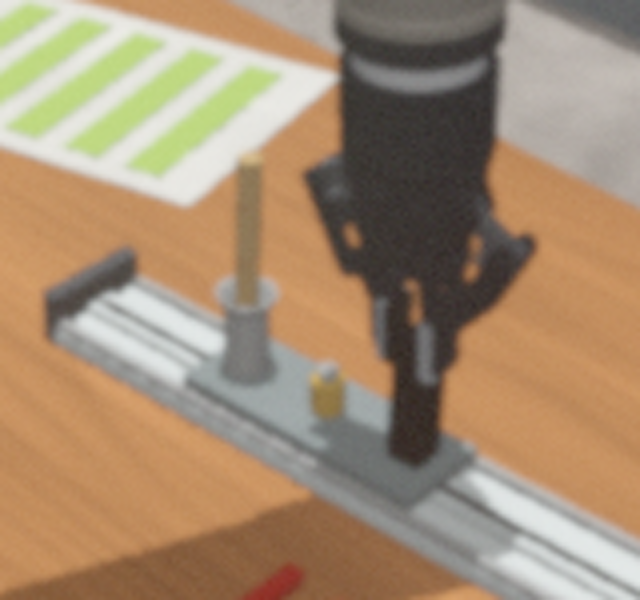

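The carriage has moved about 105 mm. The post still stands in the cup (top at crop (250,160)) and the grip is held. No click felt yet, so I'll go on.

Emit:
send_rows --motion '[{"dp": [-0.0005, 0.0055, 0], "rot": [0.004, 0.003, 0], "grip": 0.0}]'

```text
clock: 18.4
tcp_pos: [0.5964, -0.0042, 0.0654]
orientation: [2.283, -2.14, 0.063]
contact_force: [3.0, -7.1, -5.2]
grip_width: 0.0205
```

Emit:
send_rows --motion '[{"dp": [-0.0005, 0.0055, 0], "rot": [0.004, 0.003, 0], "grip": 0.0}]'

```text
clock: 18.52
tcp_pos: [0.5962, -0.002, 0.0654]
orientation: [2.28, -2.14, 0.062]
contact_force: [1.4, -10.0, -4.9]
grip_width: 0.0205
```

Emit:
send_rows --motion '[{"dp": [-0.0005, 0.0055, 0], "rot": [0.004, 0.003, 0], "grip": 0.0}]'

```text
clock: 18.65
tcp_pos: [0.5959, 0.0002, 0.0654]
orientation: [2.278, -2.14, 0.06]
contact_force: [2.8, -9.5, -5.2]
grip_width: 0.0203
```

Emit:
send_rows --motion '[{"dp": [-0.0005, 0.0055, 0], "rot": [0.004, 0.003, 0], "grip": 0.0}]'

```text
clock: 18.77
tcp_pos: [0.5956, 0.0025, 0.0654]
orientation: [2.276, -2.14, 0.059]
contact_force: [2.0, -9.9, -5.5]
grip_width: 0.0205
```

Emit:
send_rows --motion '[{"dp": [-0.0005, 0.0055, 0], "rot": [0.004, 0.003, 0], "grip": 0.0}]'

```text
clock: 18.9
tcp_pos: [0.5953, 0.0056, 0.0654]
orientation: [2.274, -2.141, 0.055]
contact_force: [1.0, -5.0, -2.3]
grip_width: 0.0206
```

The resistance is falling, so the ball is starting to pull. Smaller steps from here.

Emit:
send_rows --motion '[{"dp": [-0.0002, 0.0025, 0], "rot": [0.002, 0.001, 0], "grip": 0.0}]'

```text
clock: 19.02
tcp_pos: [0.595, 0.0081, 0.0654]
orientation: [2.275, -2.14, 0.052]
contact_force: [-0.6, -0.9, -1.0]
grip_width: 0.0203
```

Emit:
send_rows --motion '[{"dp": [-0.0001, 0.0015, 0], "rot": [0.002, 0.001, 0], "grip": 0.0}]'

```text
clock: 19.15
tcp_pos: [0.5948, 0.0101, 0.0653]
orientation: [2.277, -2.139, 0.048]
contact_force: [-0.3, -1.6, -0.5]
grip_width: 0.0204
```

Emit:
send_rows --motion '[{"dp": [0, 0, 0], "rot": [0, 0, 0], "grip": 0.0}]'

```text
clock: 19.27
tcp_pos: [0.5947, 0.0109, 0.0653]
orientation: [2.278, -2.138, 0.047]
contact_force: [-1.1, -1.1, -0.0]
grip_width: 0.0202
```

Emit:
send_rows --motion '[{"dp": [0, 0, 0], "rot": [0, 0, 0], "grip": 0.0}, {"dp": [0, 0, 0], "rot": [0, 0, 0], "grip": 0.0}]'

```text
clock: 19.52
tcp_pos: [0.5946, 0.0114, 0.0653]
orientation: [2.279, -2.138, 0.046]
contact_force: [-0.3, 0.2, -0.8]
grip_width: 0.0205
```

Emit:
send_rows --motion '[{"dp": [-0.0001, 0.0015, 0], "rot": [0, 0, 0], "grip": 0.0}]'

```text
clock: 19.65
tcp_pos: [0.5945, 0.0126, 0.0654]
orientation: [2.279, -2.138, 0.047]
contact_force: [-0.3, -3.6, -0.1]
grip_width: 0.0203
```

Emit:
send_rows --motion '[{"dp": [-0.0001, 0.0015, 0], "rot": [0, 0, 0], "grip": 0.0}]'

```text
clock: 19.77
tcp_pos: [0.5945, 0.0129, 0.0654]
orientation: [2.277, -2.138, 0.049]
contact_force: [0.0, -6.1, -2.0]
grip_width: 0.0207
```

Emit:
send_rows --motion '[{"dp": [0, 0, 0], "rot": [0, 0, 0], "grip": 0.0}, {"dp": [0, 0, 0], "rot": [0, 0, 0], "grip": 0.0}]'

```text
clock: 20.02
tcp_pos: [0.5945, 0.0127, 0.0654]
orientation: [2.277, -2.139, 0.049]
contact_force: [-0.3, -1.2, -0.2]
grip_width: 0.0203
```

Emit:
send_rows --motion '[{"dp": [0.0001, -0.0015, 0], "rot": [0, 0, 0], "grip": 0.0}]'

```text
clock: 20.15
tcp_pos: [0.5945, 0.0125, 0.0653]
orientation: [2.278, -2.138, 0.047]
contact_force: [-1.3, 3.0, 0.9]
grip_width: 0.0204
```

Emit:
send_rows --motion '[{"dp": [0.0001, -0.0015, 0], "rot": [0, 0, 0], "grip": 0.0}]'

```text
clock: 20.27
tcp_pos: [0.5945, 0.0126, 0.0653]
orientation: [2.28, -2.138, 0.044]
contact_force: [-2.1, 3.7, 1.2]
grip_width: 0.0199
```

Emit:
send_rows --motion '[{"dp": [0.0001, -0.0015, 0], "rot": [0, 0, 0], "grip": 0.0}]'

```text
clock: 20.4
tcp_pos: [0.5945, 0.0126, 0.0653]
orientation: [2.282, -2.137, 0.041]
contact_force: [-2.9, 4.7, 2.7]
grip_width: 0.0204
```

Emit:
send_rows --motion '[{"dp": [0.0002, -0.0025, 0], "rot": [0, 0, 0], "grip": 0.0}]'

```text
clock: 20.52
tcp_pos: [0.5945, 0.0125, 0.0653]
orientation: [2.285, -2.137, 0.037]
contact_force: [-3.1, 8.5, 4.1]
grip_width: 0.0204
```

Emit:
send_rows --motion '[{"dp": [0.0002, -0.0025, 0], "rot": [0, 0, 0], "grip": 0.0}]'

```text
clock: 20.65
tcp_pos: [0.5945, 0.0126, 0.0653]
orientation: [2.288, -2.136, 0.032]
contact_force: [-3.2, 7.6, 4.8]
grip_width: 0.0204
```

Emit:
send_rows --motion '[{"dp": [0, 0, 0], "rot": [0, 0, 0], "grip": 0.0}, {"dp": [0, 0, 0], "rot": [0, 0, 0], "grip": 0.0}]'

```text
clock: 20.9
tcp_pos: [0.5945, 0.0128, 0.0653]
orientation: [2.288, -2.136, 0.032]
contact_force: [-1.3, 2.6, 0.3]
grip_width: 0.0204
```

Emit:
send_rows --motion '[{"dp": [-0.0002, 0.0025, 0], "rot": [0, 0, 0], "grip": 0.0}]'

```text
clock: 21.02
tcp_pos: [0.5944, 0.013, 0.0654]
orientation: [2.286, -2.136, 0.037]
contact_force: [0.3, -6.1, -2.3]
grip_width: 0.0206
```

Emit:
send_rows --motion '[{"dp": [0, 0, 0], "rot": [0, 0, 0], "grip": 0.0}, {"dp": [0, 0, 0], "rot": [0, 0, 0], "grip": 0.0}, {"dp": [0, 0, 0], "rot": [0, 0, 0], "grip": 0.0}]'

```text
clock: 21.4
tcp_pos: [0.5945, 0.0128, 0.0653]
orientation: [2.285, -2.137, 0.037]
contact_force: [-0.4, 0.7, -0.2]
grip_width: 0.0202
```

The carriage resists about 6–8 N either way and rests near zero force, so the ball is in the notch. One last look before handing in.

```bash
python3 - <<'E'
from h import *
import cv2
o=get_obs();print(o["tcp_pos"],o["grip_width"],o["contact_force"],o["moment"],o["clock"])
S=imaging.grab_frame("side")
cv2.imwrite("pics/c8.png",S["img"][:,:,::-1])
E
```

```text
[0.59448574 0.01279596 0.06533455] 0.020224523430411798 [-0.43949772  0.67438006 -0.21161571] [-0.3914996   0.29322431  0.14921334] 21.4
```

View pics/c8.png

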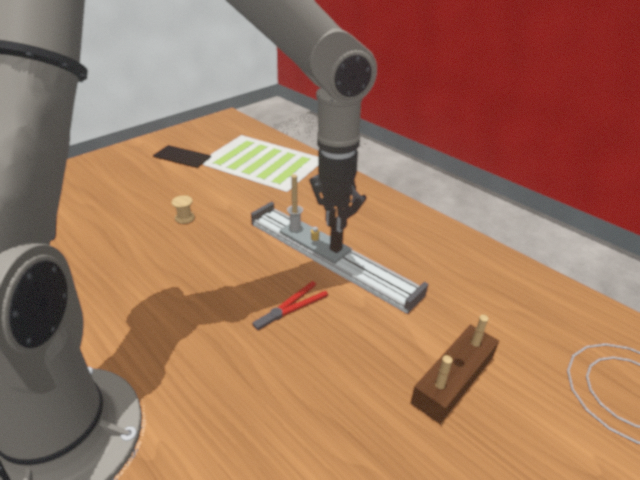

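The post stands in the cup (top at (294,178)) and the gripper holds the grip at (337,235). The short posts, spool and pliers have not moved.

```bash
python3 -c "
from bench import hand_in
print(hand_in())"
```

```text
the job is handed in; nothing more can be done
None
```

The job is handed in. The tall post stands all the way down in the cup, and the gripper still holds the black grip with the ball in the notch. It took 21.4 s of the 72 s.

- **Post:** the foot met the cup floor with about 8.5 N when the post's top was at the expected height. After release, its top was within 1 pixel of the seated position in the side view.
- **Slide and notch:** I slid the carriage about 124 mm. The resistance fell from about 10 N to about 1 N as the ball pulled the carriage on. At the end it held against pushes of about 6 N forward and 8 N back, and it rests at under 1 N.
- **Last picture:** the post is upright in the cup, and the short posts, spool and pliers have not moved.

**Less certain:**
- I never measured the ball's drop directly; the notch was judged by feel alone, and I put the middle within about 1 mm.
- My first grasp of the grip drifted about 8 mm off centre as the fingers closed, so I re-gripped once.
- Plain sliding showed about 8–10 N, not the stated 1–4 N. I put this down to the tool tilting slightly while pushing, but did not check it.

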